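Hold open the heavy flap of a shielded waste bin with its press lever

ROBOT

A 6-joint arm with a two-finger parallel gripper is mounted at the origin on the work surface. World frame = base frame: x ahead of the robot, y to its left, z up, the work surface at z = 0. Lengths are in mm, angles in rad, forces in N, time in s.
With the tool pointing down it reaches from about 275 to 750 mm from the base axis. Payload 10.2 kg.
Tool frame: the origin (TCP) lies midway between the tips of the shut fingers; the grasp point (between the pads) lies grasp_offset behind it (grasp_offset is the distance from the TCP to the grasp point, in mm); x points along the fingers, z is the direction in which the jaws open and shut, and the axes are right-handed (so a half turn about x gives the same grasp; the last joint's range is limited). The gripper opens to 85 mm and grips with 20 to 120 N. Pads are 22 mm wide; open, the fingers measure 114 mm over their backs; the gripper's body (76 mm by 85 mm) begins 54 mm behind the grasp point. The pads swing forward as they close: fully open they stand 13 mm farther back than shut.
Start: joints at [0.981, 0.313, 1.498, -0, 1.331, -0.223], TCP at [188.294, 490.078, 231.294] pointing down, gripper open.
Joint ranges: [-2.94, 2.94], [-0.97, 2.17], [0.19, 2.56], [-1.23, 4.37], [0.02, 3.11], [-2.88, 2.88]. Speed limits (rad/s): [2.39, 2.39, 3.01, 3.14, 3.14, 3.14].

INTERFACE

Orientations are given as a unit quaternion [w, x, y, z].
In Python, from rig import sense, capture, calibration, finish_job, grasp_offset gives the robot as it stands.
- The arm moves only by the shell command python3 -m jog 'ROWS' [FORCE]. ROWS is JSON, a list of rows, each an object with "linear": the shift along the tool's x, y, z scaled (see below), a list of three; "rotation": the turn, a rotation vector about the tool's x, y, z scaled (see below), a list of three; "grip": the finger opening in mm, from 0 to 85.4. A call has 1 to 20 rows; each row is the pose to reach, as a shift and turn from the pose measured when the call began, along the tool's axes at that moment; what a row does not reach only later rows make up. The controller multiplies each number of a shift by 0.3 m and each number of a turn by 0.5 rad. A row lasts 1/12 s, in which the tool goes at most 41.7 mm and 7.16 degrees, less where a joint would pass 70% of its speed; a pose out of reach is approached as far as the arm can. A call with a number of a shift or a turn outside -1 to 1 is refused whole. A call with a gripper value outside its range is refused whole. The fingers move at their own pace and stop on an object; FORCE is the grip in N (left out, the last holds). Time passes only in rows, so rows that repeat a pose let the fingers close. It gives the time, the measured TCP pose, the force and the opening at its end, in the units of the state.
- sense(): the state, without advancing time (a new reading comes with each control period).
- capture(name): name is "side" or "top" or "wrist"; returns (picture, depth): 480x640x3 uint8, red, green, blue; 480x640 float32, mm along the optical axis (not along the pixel's ray), 0 where there is no reading.
- calibration(name): a dict with "intrinsics" (3x3 intrinsics, pixels), "world_from_camera" (4x4, takes a point from camera to world coordinates). Camera axes: x right, y up, looking along -z (the intrinsics and any distortion apply to the point x, -y, -z); pixel columns grow to the right and rows downward; lengths in mm; the calibration is good to about 2 mm. A picture is of the moment at which its call begins: read the wrist's pose just before it. calibration takes no time and is no camera call; for the wrist camera it gives the pose at the moment of the call.
- finish_job(): hands the job in, once; it reports no verdict.
The state is a dict: "time_s": time; "joints": joint angles; "dq": joint speeds; "tau": joint torques, N m; "eef_pos": TCP position; "ee_rot": TCP orientation; "force": force on the tool from outside, world axes, zero at the start; "wrist_torque": the same for the moment, N m; "grip_width": opening from 0.0 (shut) to 1.0 (fully open).
Only numpy, scipy, OpenCV 4.12 (cv2) and the standard library are available. Lean on these libraries where they do the work, as an engineer would, in place of code of your own. Each camera call takes 0.05 s, during which the arm holds its last target.

TASK

On the lab bench, push the red lock bolt of the shielded waste bin fully in, then press the green pad of the lever all the way down so that the heavy yellow flap is raised wide open, and finish while still holding it down. Only push and press with the fingers: do not pinch the bolt or the lever, do not touch the flap, and leave the things standing around the bin where they are.

Things in the scene. Friction and masses are not known exactly. Their poses are not given: they have to be found in the camera images.
- bin: Fixed stand of the bin. Origin on the bench under the lever's pivot (pin at z 116 mm); z up, x along the lever from pad (-x) to short end (+x), y left. Base plate 8 thick, x -102..132, y -230..65 mm. White open box right of the lever: x -58..122, y -215..-40, 109 high. Blue pivot cheeks at x 0, y -29..29, 130 high. Blue bolt guides at x -70, y 33..47 and -72..-58, 90 high.
- flap: Yellow-painted steel flap, 1.2 to 2.2 kg, 175 x 180 x 6 mm, flat on the white box. Origin at its middle (bin frame x 27, y -124, z 113 when closed); the hinge line lies at the box's +x rim (x 115, z 113). As it opens its -x edge rises and its z axis tilts from vertical: 0 closed, about 0.49 rad with the lever at its lower stop. A tab on its left side rests on the lever's short end, which raises it.
- press_lever: Dark steel lever, 22 wide, 10 thick; origin at its pivot. Long arm 200 mm to -x with a green pad; short arm 60 mm to +x, its brass roller under the flap's tab. At rest it rises 0.244 rad towards the pad; it turns 0.488 rad to its lower stop, then sloping as much the other way. Pressing the pad takes 5 to 12 N; let go, the flap's weight drives it back up.
- lever_pad (a point): Centre of the upper face of the green pad (50 x 50 x 12 mm) at the end of the long arm: 185 mm from the pivot, about 0.173 m above the bench at rest, about 0.084 m when fully pressed; it goes with the lever. The space below is free.
- lever_pad_core (a point): Inside the green pad, 7 mm below lever_pad.
- lock_bolt (a joint): Travel of the lock bolt in m: 0 locked, 0.032 fully in (end stop). It slides level along the bin's -y with about 1.5 N of friction and stays where left. Its red block (22 x 20 mm, top at z 124) stands under the lever and blocks it until about 0.024 m.
- bolt_end (a point): Centre of the outer (+y, left) round face of the bolt's red knob, 32 mm in diameter and 14 long, at bin frame x -70, y 120 (88 when fully in), z 74 mm; it goes with the bolt. Push this face along the bin's -y.
- bolt_knob (a point): Centre of the red knob, 7 mm inwards of bolt_end.
- tip_box_mid (a point): Middle of a loose blue pipette-tip box, 78 x 78 x 65 mm. Leave alone.
- jar_mid (a point): Middle of a loose white jar, 64 mm wide and 75 high. Leave alone.
- reagent_mid (a point): Middle of a loose amber reagent bottle with red cap, 56 mm wide and 105 high. Leave alone.
- tube_rack_mid (a point): Middle of a loose red tube rack, 65 x 150 x 30 mm (42 with its tubes). Leave alone.
Mind the look-alikes: they are no part of the job. Of the things like the part that bears tube_rack_mid, leave any that is blue, pink or purple; of the rest the smaller one is meant.

How it is judged (in metres and radians):
On the way, in this order (a step that is already met when the one before it is completed fails the run):
1. the lock bolt is pushed fully in (at least 26 of 32 mm) (value of joint lock_bolt above 0.026 m), for 0.1 s.
2. the fingers press the lever and the flap stands wide open (over 0.40 rad) (angle between flap's own z axis and vertical above 0.4 rad and contact force between the fingers and press_lever above 1.5 N), for 0.3 s.
At the end, for the whole second after the job is handed in: Lock bolt at least 26 mm in; flap held still and at least 0.40 rad open (fully pressed gives about 0.49) by fingers that press on the lever with more than 1.5 N; the four bystanders within 25 mm of their places and upright (all of step 2 and value of joint lock_bolt above 0.026 m and angular speed of flap below 0.2 rad/s and not (distance of any of tip_box_mid, jar_mid, reagent_mid, tube_rack_mid from where it was at the start of the episode above 0.025 m or angle between any of tip_box_mid, jar_mid, reagent_mid, tube_rack_mid's own z axis and vertical above 0.3 rad)); the arm keeps its last pose, push and grip.
It fails at once if a bystander is moved more than 25 mm, lifted or tipped (distance of any of tip_box_mid, jar_mid, reagent_mid, tube_rack_mid from where it was at the start of the episode above 0.025 m or angle between any of tip_box_mid, jar_mid, reagent_mid, tube_rack_mid's own z axis and vertical above 0.3 rad).
It fails at once if the robot touches the flap (contact force between any of the fingers, the arm and flap above 1 N).
It fails at once if the bolt's knob is pinched between the fingers (distance between the grasp point and bolt_knob below 0.012 m).
It fails at once if the lever's pad is pinched between the fingers (distance between the grasp point and lever_pad_core below 0.017 m).
It also fails if it takes over 42 s, if anything falls off the work surface, if the arm or the gripper's body presses on something with over 40 N, if the wrist force passes 120 N, or if a joint passes its speed limit or range.

## Working session

There is one attempt and no reset: what is moved stays moved. The work goes in short steps, Python scripts to look and compute and a shell command to move; the robot and the scene stay as the last step left them, time stands still between calls to the robot, and variables do not carry over. Pictures are saved under pics/ and viewed, and the job is handed in when it is done.

```bash
ls; mkdir -p pics
python3 - <<'E'
from rig import *
import cv2,numpy as np
print(sense()); print(grasp_offset)
for n in("side","top"):
    p,d=capture(n); cv2.imwrite(f"pics/{n}0.png",p[:,:,::-1]); np.save(f"{n}_d.npy",d); np.save(f"{n}_p.npy",p)
    c=calibration(n); print(n,c); np.savez(f"{n}_c.npz",**{k:np.array(v) for k,v in c.items() if k in("intrinsics","world_from_camera")})
E
```

```text
pics
{'time_s': 0.0, 'joints': array([ 9.80581413e-01,  3.13509018e-01,  1.49843268e+00,  1.09982584e-05,
        1.33098791e+00, -2.23415411e-01]), 'dq': array([ 0.0017854 ,  0.00266661, -0.00043609, -0.00087414, -0.00239108,
       -0.00011727]), 'tau': array([ 1.81959625e-03, -4.12274730e+01, -2.59742421e+01, -1.15153121e-04,
        4.14130365e-03,  5.86075930e-05]), 'eef_pos': array([188.15419549, 489.85769538, 230.70653052]), 'ee_rot': array([ 0.58236114, -0.40059834,  0.58324236,  0.40025595]), 'force': array([-0.58934454,  0.17816121,  0.21876166]), 'wrist_torque': array([ 0.01550992, -0.02049544, -0.00346925]), 'grip_width': 0.9981394481769513}
18.700000000000003
side {'intrinsics': array([[538.28006694,   0.        , 310.78165323],
       [  0.        , 538.28006694, 238.54629991],
       [  0.        ,   0.        ,   1.        ]]), 'world_from_camera': array([[ 9.90576930e-01,  6.79276339e-02, -1.18925116e-01,
         3.75981946e+02],
       [-1.36949284e-01,  5.00762929e-01, -8.54682036e-01,
        -1.41933969e+03],
       [ 1.49676115e-03,  8.62915016e-01,  5.05346846e-01,
         8.62184950e+02],
       [ 0.00000000e+00,  0.00000000e+00,  0.00000000e+00,
         1.00000000e+00]])}
top {'intrinsics': array([[507.10875829,   0.        , 321.38212545],
       [  0.        , 507.10875829, 236.95632144],
       [  0.        ,   0.        ,   1.        ]]), 'world_from_camera': array([[-1.85237197e-02,  9.78236073e-01, -2.06666535e-01,
         2.48823620e+02],
       [-9.99826972e-01, -1.84756067e-02,  2.16295134e-03,
        -1.58377886e+02],
       [-1.70241258e-03,  2.06670841e-01,  9.78409048e-01,
         1.41484236e+03],
       [ 0.00000000e+00,  0.00000000e+00,  0.00000000e+00,
         1.00000000e+00]])}
```

View pics/top0.png

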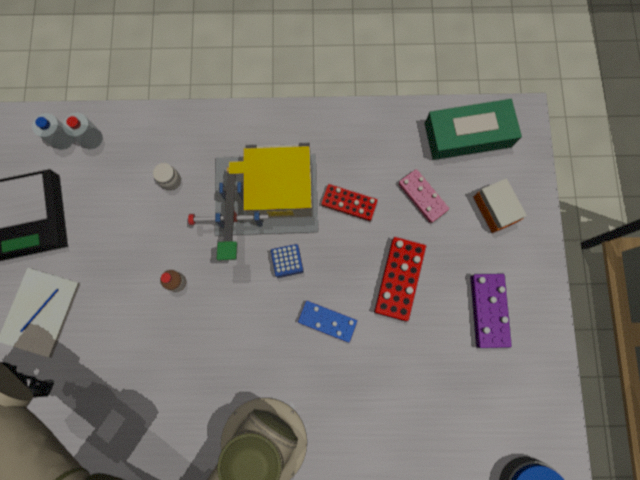

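View pics/side0.png

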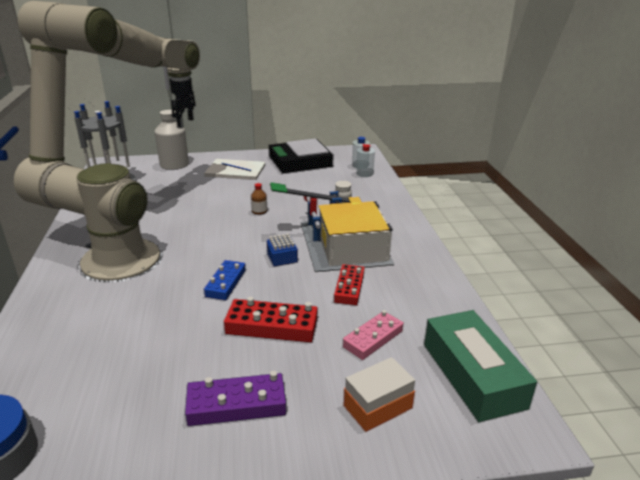

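```bash
cat > h.py <<'E'
import numpy as np,cv2
def load(n):
    c=np.load(f"{n}_c.npz"); return np.load(f"{n}_p.npy"),np.load(f"{n}_d.npy"),c["intrinsics"],c["world_from_camera"]
def pts(n,mask):
    p,d,K,T=load(n); v,u=np.nonzero(mask&(d>0)); z=d[v,u]
    X=np.stack([(u-K[0,2])*z/K[0,0],-(v-K[1,2])*z/K[1,1],-z,np.ones_like(z)])
    return (T@X)[:3].T
def comps(n,lo,hi,lo2=None,hi2=None,minpx=15):
    p=load(n)[0]; h=cv2.cvtColor(p,cv2.COLOR_RGB2HSV)
    m=cv2.inRange(h,lo,hi)
    if lo2: m|=cv2.inRange(h,lo2,hi2)
    k,l,s,c=cv2.connectedComponentsWithStats(m)
    for i in range(1,k):
        if s[i,4]<minpx: continue
        P=pts(n,l==i)
        if len(P): print(n,'px',c[i].round(1),s[i,4],'med',np.median(P,0).round(0),'lo',np.percentile(P,3,axis=0).round(0),'hi',np.percentile(P,97,axis=0).round(0))
E
python3 - <<'E'
from h import *
for n in("top","side"):
    print('green');comps(n,(45,100,40),(85,255,255))
    print('red');comps(n,(0,130,60),(8,255,255),(172,130,60),(180,255,255))
    print('yellow');comps(n,(20,150,80),(35,255,255))
    print('blue');comps(n,(100,120,40),(125,255,255))
    p,d,K,T=load(n)
    im=p[130:310,130:330] if n=="top" else p[150:300,220:420]
    cv2.imwrite(f"pics/{n}z.png",cv2.resize(im,None,fx=4,fy=4,interpolation=cv2.INTER_CUBIC)[:600,:,::-1])
E
```

```text
green
top px [474.  126.4] 2579 med [ 836. -595.   80.] lo [ 783. -712.   67.] hi [ 908. -485.   86.]
top px [498.3 146.3] 15 med [ 802. -682.   21.] lo [ 799. -691.   10.] hi [ 805. -673.   48.]
top px [ 19.8 242.6] 462 med [535. 662.  59.] lo [515. 614.  53.] hi [555. 709.  65.]
top px [226.2 250.3] 326 med [482.  77. 174.] lo [461.  54. 167.] hi [503.  98. 181.]
red
top px [ 72.8 122. ] 112 med [857. 516. 119.] lo [846. 503. 108.] hi [873. 530. 125.]
top px [348.6 202.2] 985 med [ 640. -241.   31.] lo [ 598. -308.   17.] hi [ 683. -174.   37.]
top px [190.6 219.2] 49 med [584. 190.  87.] lo [575. 184.  78.] hi [596. 197.  95.]
top px [399.6 279.2] 2195 med [ 417. -371.   44.] lo [ 321. -432.   38.] hi [ 519. -314.   50.]
top px [165.9 277.7] 101 med [424. 245. 105.] lo [414. 234.  80.] hi [438. 262. 111.]
yellow
top px [274.7 177.7] 4345 med [690. -40. 116.] lo [ 607. -128.  110.] hi [770.  62. 122.]
top px [280.4 213. ] 83 med [605. -48.  61.] lo [603. -80.  39.] hi [606. -18.  78.]
blue
top px [ 41.9 122.6] 115 med [858. 600. 119.] lo [846. 588. 106.] hi [873. 615. 126.]
top px 
[... 2015 characters left out ...]
.  793.  127.] lo [-550.  703.  119.] hi [-533.  892.  135.]
side px [361.1 139.3] 29 med [859. 593. 118.] lo [847. 580. 108.] hi [868. 614. 123.]
side px [  2.7 155. ] 60 med [-492.  587.  123.] lo [-503.  572.  107.] hi [-487.  607.  139.]
side px [335.9 199.5] 35 med [658.  51. 126.] lo [647.  45. 117.] hi [672.  69. 132.]
side px [314.7 227.5] 112 med [588.   7.  41.] lo [579.   1.  16.] hi [600. 116.  90.]
side px [282.  254.5] 450 med [ 475. -102.   36.] lo [ 439. -112.    9.] hi [514. -65.  56.]
side px [224.4 280.4] 815 med [ 312. -204.   30.] lo [ 264. -253.   10.] hi [ 357. -117.   34.]
side px [ 10.2 422.6] 1157 med [ -66. -684.   89.] lo [ -96. -729.   65.] hi [ -50. -626.   93.]
```

View pics/topz.png

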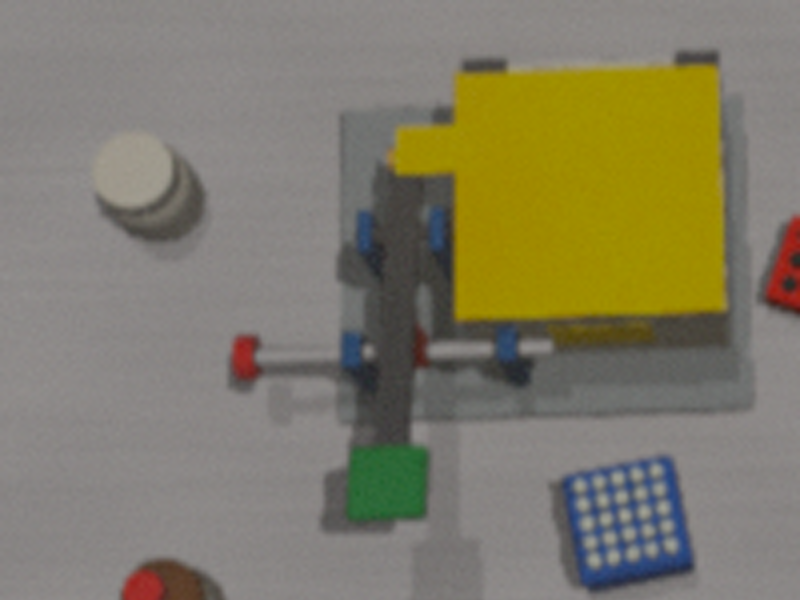

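View pics/sidez.png

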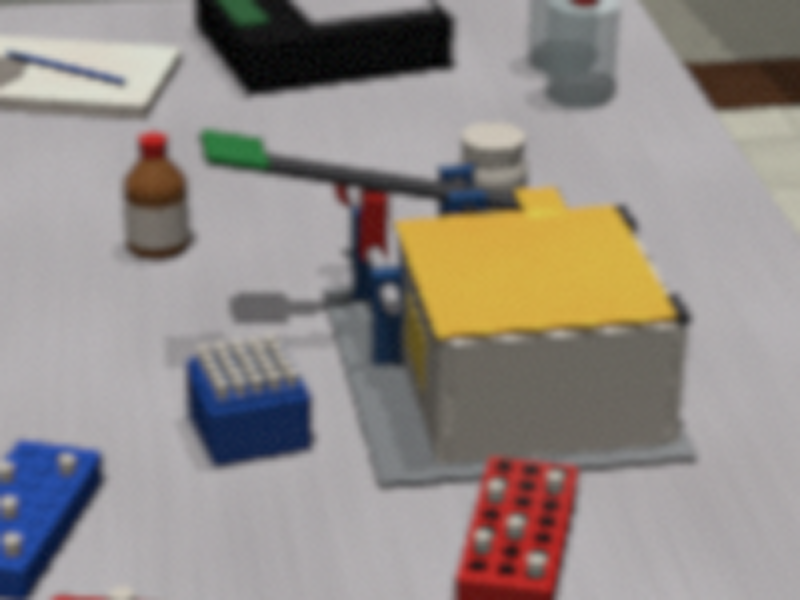

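```bash
cat > plan.py <<'E'
import numpy as np,sys
from rig import sense
from scipy.spatial.transform import Rotation as R
def st():
    s=sense(); q=s["ee_rot"]; return s,R.from_quat([q[1],q[2],q[3],q[0]])
def plan(target,xdir=(0,0,-1),zdir=(1,0.02,0)):
    s,r=st(); x=np.array(xdir,float);x/=np.linalg.norm(x)
    best=None
    for sg in(1,-1):
        z=sg*np.array(zdir,float); z-=x*(x@z); z/=np.linalg.norm(z)
        G=R.from_matrix(np.stack([x,np.cross(z,x),z],1)); rv=(r.inv()*G).as_rotvec()
        if best is None or np.linalg.norm(rv)<np.linalg.norm(best): best=rv
    lin=r.inv().apply(np.array(target)-s["eef_pos"])/300
    print("t",round(s["time_s"],2),"pos",s["eef_pos"].round(1),"lin",lin.round(3),"rot",(best/.5).round(3),"F",s["force"].round(1),"g",round(s["grip_width"],2),"j",s["joints"].round(2))
if __name__=="__main__": plan([float(a) for a in sys.argv[1:4]])
E
python3 - <<'E'
from plan import *
s,r=st(); print(r.as_matrix().round(3))
plan((586,235,231)); plan((586,235,62))
from h import *
_,d,K,T=load("top"); m=np.zeros(d.shape,bool); m[160:190,150:182]=1
P=pts("top",m); P=P[P[:,2]>60]; print("jar",P.min(0),P.max(0))
E
```

```text
[[-0.001 -0.933  0.359]
 [-0.001  0.359  0.933]
 [-1.     0.    -0.001]]
t 0.1 pos [188.2 489.9 230.8] lin [-1.000e-03 -1.543e+00 -3.180e-01] rot [ 2.368e+00 -2.000e-03  1.000e-03] F [-0.6 -0.1  1.2] g 1.0 j [ 0.98  0.31  1.5  -0.    1.33 -0.22]
t 0.1 pos [188.2 489.9 230.8] lin [ 0.563 -1.543 -0.317] rot [ 2.368e+00 -2.000e-03  1.000e-03] F [-0.6 -0.1  1.2] g 1.0 j [ 0.98  0.31  1.5  -0.    1.33 -0.22]
jar [697.06947383 247.13204752  60.79868599] [753.28380457 303.44141233  83.3826112 ]
```

```bash
python3 -m jog '[{"linear":[0,-0.4,-0.08],"rotation":[0.5,0,0],"grip":0},{"linear":[0,-0.8,-0.16],"rotation":[1,0,0],"grip":0},{"linear":[0,-0.8,-0.16],"rotation":[1,0,0],"grip":0},{"linear":[0,-0.8,-0.16],"rotation":[1,0,0],"grip":0},{"linear":[0,-0.8,-0.16],"rotation":[1,0,0],"grip":0},{"linear":[0,-0.8,-0.16],"rotation":[1,0,0],"grip":0},{"linear":[0,-0.8,-0.16],"rotation":[1,0,0],"grip":0},{"linear":[0,-0.8,-0.16],"rotation":[1,0,0],"grip":0},{"linear":[0,-0.8,-0.16],"rotation":[1,0,0],"grip":0}]' 30; python3 plan.py 586 235 150
```

```text
time_s: 0.85
eef_pos: [394.5, 359.1, 230.5]
ee_rot: [0.663, -0.244, 0.664, 0.244]
force: [0.3, 1.1, -0.2]
grip_width: -0.0
t 0.85 pos [394.5 359.1 230.5] lin [ 0.268 -0.729  0.219] rot [ 1.368e+00 -4.000e-03  1.000e-03] F [ 0.3  1.1 -0.2] g -0.0 j [ 0.52  0.33  1.47 -0.    1.34 -0.19]
```

```bash
python3 -m jog '[{"linear":[0,-0.36,0.11],"rotation":[0.5,0,0],"grip":0},{"linear":[0,-0.73,0.22],"rotation":[1,0,0],"grip":0},{"linear":[0,-0.73,0.22],"rotation":[1,0,0],"grip":0},{"linear":[0,-0.73,0.22],"rotation":[1,0,0],"grip":0},{"linear":[0.2,-0.73,0.22],"rotation":[1,0,0],"grip":0},{"linear":[0.27,-0.73,0.22],"rotation":[1,0,0],"grip":0},{"linear":[0.27,-0.73,0.22],"rotation":[1,0,0],"grip":0},{"linear":[0.27,-0.73,0.22],"rotation":[1,0,0],"grip":0}]'; python3 plan.py 586 235 64
```

```text
time_s: 1.52
eef_pos: [585.2, 234.3, 144.6]
ee_rot: [0.7, -0.072, 0.707, 0.071]
force: [-0.5, -0.5, 0.9]
grip_width: 0.001
t 1.52 pos [585.2 234.3 144.6] lin [0.269 0.002 0.006] rot [ 0.367 -0.019  0.003] F [-0.5 -0.5  0.9] g 0.0 j [ 0.2   0.62  1.26 -0.    1.27 -0.01]
```

```bash
python3 -m jog '[{"linear":[0,0,0],"rotation":[0.37,-0.02,0],"grip":0},{"linear":[0.14,0,0],"rotation":[0.37,-0.02,0],"grip":0},{"linear":[0.27,0,0],"rotation":[0.37,-0.02,0],"grip":0},{"linear":[0.27,0,0],"rotation":[0.37,-0.02,0],"grip":0},{"linear":[0.27,0,0],"rotation":[0.37,-0.02,0],"grip":0}]'
python3 - <<'E'
from plan import *
from rig import *
import cv2
plan((586,215,64))
print(st()[1].as_matrix().round(2))
for n in("top","side"):
    p,d=capture(n)
    im=p[130:310,130:330] if n=="top" else p[120:270,220:420]
    cv2.imwrite(f"pics/{n}1.png",cv2.resize(im,None,fx=3,fy=3,interpolation=cv2.INTER_CUBIC)[:,:,::-1])
E
```

```text
time_s: 1.93
eef_pos: [583.5, 235.4, 64.5]
ee_rot: [0.707, -0.008, 0.707, 0.007]
force: [0.2, -0.3, 1.2]
grip_width: 0.0
t 1.93 pos [583.5 235.4  64.5] lin [ 0.002 -0.068  0.007] rot [ 0.002 -0.002  0.004] F [ 0.2 -0.3  1.2] g 0.0 j [ 0.2   0.7   1.35 -0.    1.1   0.18]
[[-0.   -0.02  1.  ]
 [-0.    1.    0.02]
 [-1.   -0.   -0.  ]]
```

View pics/top1.png

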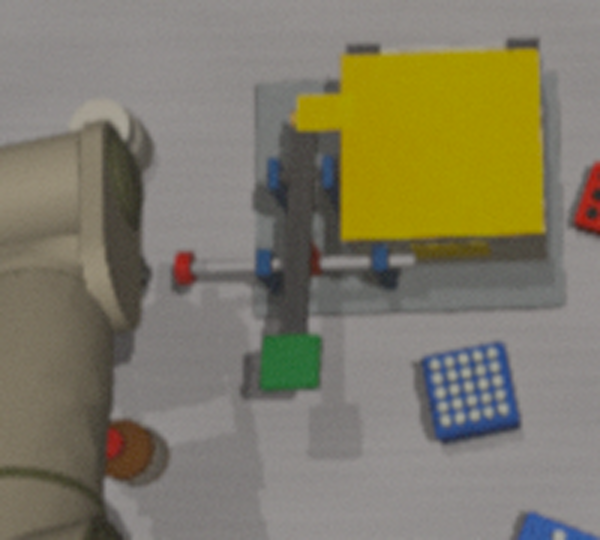

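View pics/side1.png

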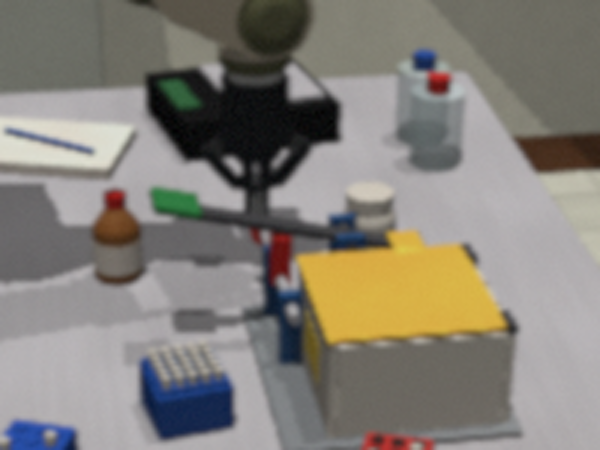

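The fingers stand just left of the red knob (top crop at about 183,268), clear of the jar and bottle. I'm pushing along -y.

```bash
python3 -m jog '[{"linear":[0,-0.05,0.01],"rotation":[0,0,0],"grip":0},{"linear":[0,-0.1,0.01],"rotation":[0,0,0],"grip":0},{"linear":[0,-0.14,0.01],"rotation":[0,0,0],"grip":0},{"linear":[0,-0.17,0.01],"rotation":[0,0,0],"grip":0},{"linear":[0,-0.18,0.01],"rotation":[0,0,0],"grip":0},{"linear":[0,-0.18,0.01],"rotation":[0,0,0],"grip":0}]'; python3 plan.py 586 177 64
```

```text
time_s: 2.53
eef_pos: [589.8, 180.0, 67.4]
ee_rot: [0.709, -0.007, 0.705, 0.006]
force: [-0.0, 1.1, -0.3]
grip_width: 0.002
t 2.53 pos [589.8 180.   67.4] lin [ 0.011 -0.01  -0.013] rot [-0.003  0.011  0.002] F [-0.   1.1 -0.3] g 0.0 j [ 0.11  0.67  1.39 -0.    1.07  0.09]
```

```bash
python3 -m jog '[{"linear":[0.01,-0.01,-0.01],"rotation":[0,0,0],"grip":0},{"linear":[0.01,-0.02,-0.01],"rotation":[0,0,0],"grip":0},{"linear":[0.01,-0.02,-0.01],"rotation":[0,0,0],"grip":0}]'
python3 - <<'E'
from plan import *
from rig import *
import cv2
plan((586,170,64))
for n in("top","side"):
    p,d=capture(n)
    im=p[130:310,130:330] if n=="top" else p[120:270,220:420]
    cv2.imwrite(f"pics/{n}2.png",cv2.resize(im,None,fx=3,fy=3,interpolation=cv2.INTER_CUBIC)[:,:,::-1])
E
```

```text
time_s: 2.78
eef_pos: [588.0, 178.1, 65.7]
ee_rot: [0.711, -0.004, 0.703, 0.009]
force: [5.1, 22.6, 5.0]
grip_width: 0.001
t 2.78 pos [588.  178.1  65.7] lin [ 0.006 -0.027 -0.007] rot [-0.002  0.022 -0.013] F [ 5.1 22.6  5. ] g 0.0 j [0.1  0.66 1.41 0.01 1.06 0.08]
```

View pics/top2.png

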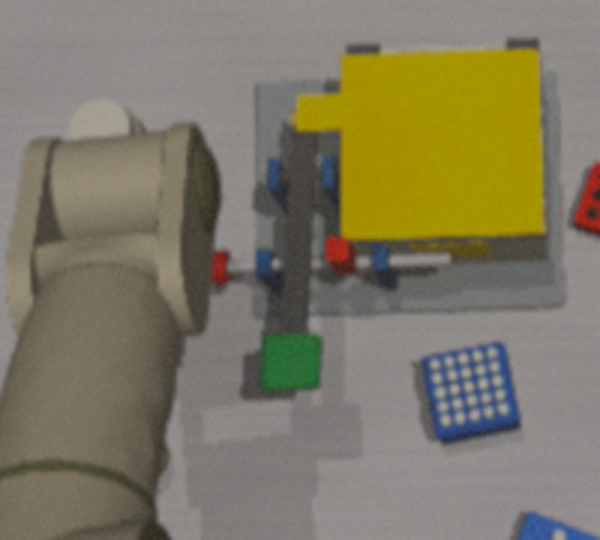

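The red block (340,255 in the crop) stands clear to the right of the lever. The 22 N reading means the bolt is at its end stop. I'm retreating and rising.

```bash
python3 -m jog '[{"linear":[0,0.08,0],"rotation":[0,0,0],"grip":0},{"linear":[0,0.13,0],"rotation":[0,0,0],"grip":0},{"linear":[-0.1,0.13,0],"rotation":[0,0,0],"grip":0},{"linear":[-0.24,0.13,0],"rotation":[0,0,0],"grip":0},{"linear":[-0.38,0.13,0],"rotation":[0,0,0],"grip":0},{"linear":[-0.5,0.13,0],"rotation":[0,0,0],"grip":0},{"linear":[-0.58,0.13,0],"rotation":[0,0,0],"grip":0},{"linear":[-0.58,0.13,0],"rotation":[0,0,0],"grip":0}]'; python3 plan.py 479 77 215
```

```text
time_s: 3.55
eef_pos: [586.5, 216.7, 245.5]
ee_rot: [0.714, -0.005, 0.7, 0.009]
force: [0.6, 0.5, 0.5]
grip_width: 0.003
t 3.55 pos [586.5 216.7 245.5] lin [ 0.092 -0.459 -0.37 ] rot [ 0.     0.039 -0.012] F [0.6 0.5 0.5] g 0.0 j [0.17 0.52 1.16 0.   1.44 0.14]
```

```bash
python3 -m jog '[{"linear":[0,-0.1,-0.08],"rotation":[0,0.04,-0.01],"grip":0},{"linear":[0,-0.2,-0.16],"rotation":[0,0.04,-0.01],"grip":0},{"linear":[0,-0.3,-0.24],"rotation":[0,0.04,-0.01],"grip":0},{"linear":[0,-0.4,-0.32],"rotation":[0,0.04,-0.01],"grip":0},{"linear":[0.05,-0.46,-0.37],"rotation":[0,0.04,-0.01],"grip":0},{"linear":[0.09,-0.46,-0.37],"rotation":[0,0.04,-0.01],"grip":0},{"linear":[0.09,-0.46,-0.37],"rotation":[0,0.04,-0.01],"grip":0},{"linear":[0.09,-0.46,-0.37],"rotation":[0,0.04,-0.01],"grip":0}]'
python3 - <<'E'
from plan import *
from rig import *
import cv2
plan((479,77,176))
plan((479,77,84))
for n in("side",):
    p,d=capture(n)
    im=p[120:270,220:420]
    cv2.imwrite(f"pics/{n}3.png",cv2.resize(im,None,fx=3,fy=3,interpolation=cv2.INTER_CUBIC)[:,:,::-1])
E
```

```text
time_s: 4.22
eef_pos: [478.6, 76.8, 214.9]
ee_rot: [0.706, -0.007, 0.708, 0.008]
force: [-0.1, 0.0, -0.2]
grip_width: -0.001
t 4.22 pos [478.6  76.8 214.9] lin [0.13  0.001 0.001] rot [ 0.001 -0.004 -0.003] F [-0.1  0.  -0.2] g -0.0 j [-0.08  0.24  1.64  0.    1.27 -0.1 ]
t 4.22 pos [478.6  76.8 214.9] lin [0.436 0.    0.002] rot [ 0.001 -0.004 -0.003] F [-0.1  0.  -0.2] g -0.0 j [-0.08  0.24  1.64  0.    1.27 -0.1 ]
```

View pics/side3.png

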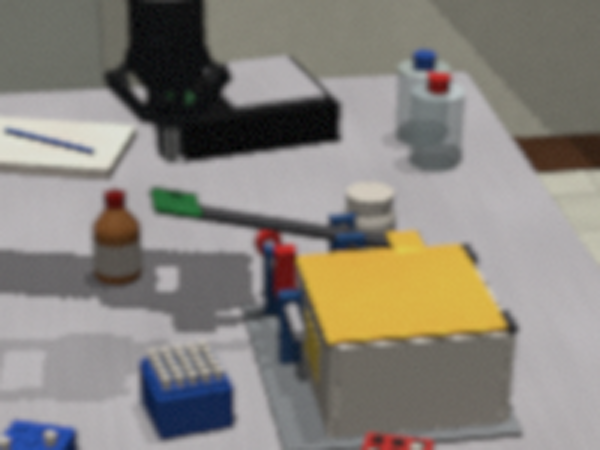

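The shut fingertips are directly above the green pad (175,200 in the crop). I'm pressing in stages.

```bash
python3 -m jog '[{"linear":[0.06,0,0],"rotation":[0,0,0],"grip":0},{"linear":[0.1,0,0],"rotation":[0,0,0],"grip":0},{"linear":[0.13,0,0],"rotation":[0,0,0],"grip":0},{"linear":[0.16,0,0],"rotation":[0,0,0],"grip":0},{"linear":[0.19,0,0],"rotation":[0,0,0],"grip":0},{"linear":[0.22,0,0],"rotation":[0,0,0],"grip":0},{"linear":[0.22,0,0],"rotation":[0,0,0],"grip":0}]'; python3 plan.py 479 77 90
```

```text
time_s: 4.85
eef_pos: [479.2, 77.4, 148.9]
ee_rot: [0.707, -0.007, 0.708, 0.008]
force: [-0.2, 0.3, 5.4]
grip_width: 0.0
t 4.85 pos [479.2  77.4 148.9] lin [ 0.196 -0.002 -0.   ] rot [ 0.003 -0.003 -0.002] F [-0.2  0.3  5.4] g 0.0 j [-0.08  0.31  1.73  0.    1.1  -0.1 ]
```

```bash
python3 -m jog '[{"linear":[0.03,0,0],"rotation":[0,0,0],"grip":0},{"linear":[0.06,0,0],"rotation":[0,0,0],"grip":0},{"linear":[0.09,0,0],"rotation":[0,0,0],"grip":0},{"linear":[0.12,0,0],"rotation":[0,0,0],"grip":0},{"linear":[0.15,0,0],"rotation":[0,0,0],"grip":0},{"linear":[0.17,0,0],"rotation":[0,0,0],"grip":0},{"linear":[0.18,0,0],"rotation":[0,0,0],"grip":0},{"linear":[0.18,0,0],"rotation":[0,0,0],"grip":0}]'; python3 plan.py 479 77 88
```

```text
time_s: 5.52
eef_pos: [479.9, 77.7, 95.4]
ee_rot: [0.707, -0.007, 0.707, 0.008]
force: [-0.6, 0.4, 3.5]
grip_width: 0.002
t 5.52 pos [479.9  77.7  95.4] lin [ 0.025 -0.002 -0.003] rot [ 0.004  0.    -0.002] F [-0.6  0.4  3.5] g 0.0 j [-0.08  0.39  1.78  0.    0.97 -0.1 ]
```

```bash
python3 -m jog '[{"linear":[0.015,0,0],"rotation":[0,0,0],"grip":0},{"linear":[0.025,0,0],"rotation":[0,0,0],"grip":0},{"linear":[0.03,0,0],"rotation":[0,0,0],"grip":0},{"linear":[0.03,0,0],"rotation":[0,0,0],"grip":0}]'; python3 plan.py 479 77 84
```

```text
time_s: 5.85
eef_pos: [481.0, 77.7, 87.3]
ee_rot: [0.708, -0.008, 0.706, 0.008]
force: [0.3, -2.0, 5.3]
grip_width: 0.0
t 5.85 pos [481.   77.7  87.3] lin [ 0.011 -0.002 -0.007] rot [ 0.005  0.005 -0.001] F [ 0.3 -2.   5.3] g 0.0 j [-0.08  0.4   1.79  0.    0.95 -0.1 ]
```

```bash
python3 -m jog '[{"linear":[0.01,0,0],"rotation":[0,0,0],"grip":0},{"linear":[0.015,0,0],"rotation":[0,0,0],"grip":0},{"linear":[0.015,0,0],"rotation":[0,0,0],"grip":0},{"linear":[0.015,0,0],"rotation":[0,0,0],"grip":0}]'
python3 - <<'E'
from plan import *
from rig import *
import cv2
plan((479,77,82))
for n in("top","side",):
    p,d=capture(n); np.save(n+"_p.npy",p);np.save(n+"_d.npy",d)
    im=p[130:310,130:330] if n=="top" else p[120:270,220:420]
    cv2.imwrite(f"pics/{n}4.png",cv2.resize(im,None,fx=3,fy=3,interpolation=cv2.INTER_CUBIC)[:,:,::-1])
plan((479,77,82))
E
```

```text
time_s: 6.18
eef_pos: [481.8, 77.7, 85.0]
ee_rot: [0.709, -0.008, 0.706, 0.008]
force: [-7.8, -0.8, 20.8]
grip_width: -0.002
t 6.18 pos [481.8  77.7  85. ] lin [ 0.01  -0.002 -0.009] rot [0.006 0.009 0.001] F [-7.8 -0.8 20.8] g -0.0 j [-0.08  0.41  1.79  0.    0.94 -0.1 ]
t 6.28 pos [481.8  77.8  85. ] lin [ 0.01  -0.002 -0.009] rot [0.007 0.009 0.001] F [-9.1 -1.6 20. ] g 0.0 j [-0.08  0.41  1.79  0.    0.94 -0.1 ]
```

View pics/side4.png

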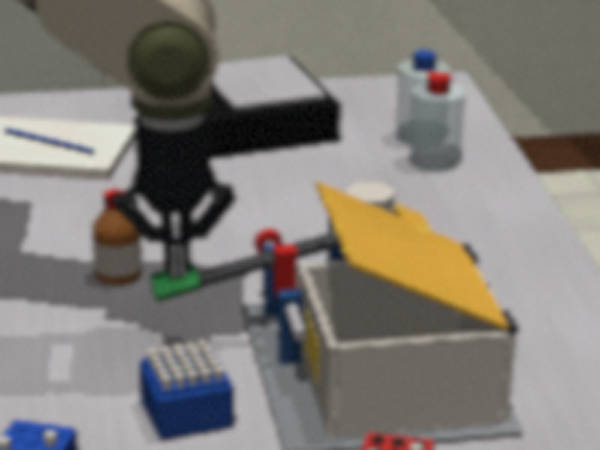

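View pics/top4.png

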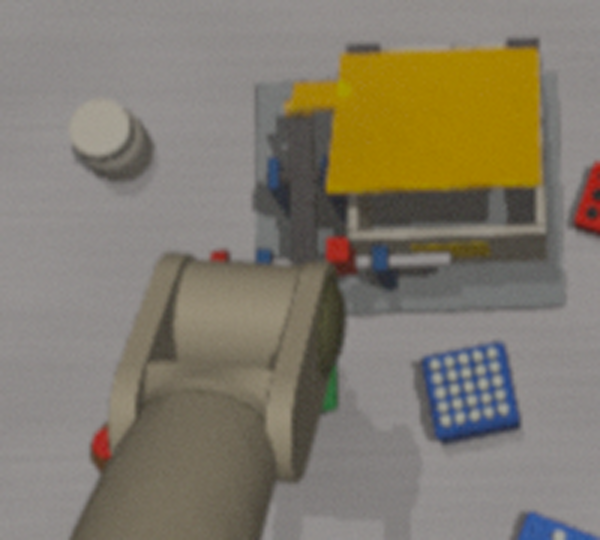

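Flap is wide open, and the lever is on its lower stop at about 20 N. I'll check the flap's tilt and the bolt's travel numerically before handing in.

Run:
```python
from h import *
p=load("top")[0]; h=cv2.cvtColor(p,cv2.COLOR_RGB2HSV); m=cv2.inRange(h,(18,150,60),(35,255,255))>0
m2=np.zeros_like(m); m2[140:198,245:312]=1
P=pts("top",m&m2); c=P-P.mean(0); n=np.linalg.svd(c,full_matrices=False)[2][2]; print("tilt",np.arccos(abs(n[2])),len(P))
print('red');comps("top",(0,130,60),(8,255,255),(172,130,60),(180,255,255)); comps("side",(0,130,60),(8,255,255),(172,130,60),(180,255,255))
comps("side",(100,120,40),(125,255,255),minpx=300)
```

```text
tilt 0.5157215464785191 2992
red
top px [ 72.8 122.1] 109 med [858. 516. 119.] lo [847. 503. 108.] hi [872. 530. 125.]
top px [348.6 202.2] 983 med [ 640. -241.   31.] lo [ 599. -308.   17.] hi [ 683. -174.   37.]
top px [243.1 214.3] 91 med [587.  44. 122.] lo [581.  36.  82.] hi [601.  55. 131.]
top px [399.6 279.2] 2190 med [ 417. -371.   45.] lo [ 320. -432.   37.] hi [ 519. -314.   50.]
top px [163.5 278.2] 46 med [424. 251. 103.] lo [415. 244.  74.] hi [437. 266. 109.]
side px [365.7 147.1] 32 med [858. 509. 117.] lo [848. 498. 106.] hi [867. 523. 123.]
side px [256.9 186.1] 15 med [422. 230. 105.] lo [420.  74.  92.] hi [425. 245. 181.]
side px [313.4 206.5] 117 med [589.  39. 104.] lo [579.  31.  82.] hi [599. 154. 125.]
side px [348.6 285.7] 729 med [ 638. -276.   30.] lo [ 599. -321.    8.] hi [ 680. -182.   34.]
side px [270.5 321.3] 2674 med [ 420. -403.   43.] lo [ 320. -448.    9.] hi [ 520. -333.   48.]
side px [281.9 254.4] 451 med [ 475. -102.   37.] lo [ 439. -112.    9.] hi [514. -65.  56.]
side px [224.4 280.5] 816 med [ 312. -203.   30.] lo [ 264. -254.    9.] hi [ 357. -118.   34.]
side px [ 10.2 422.6] 1155 med [ -66. -684.   89.] lo [ -96. -729.   65.] hi [ -50. -627.   93.]
```

```bash
python3 -c "
from rig import *
finish_job(); s=sense(); print(s['time_s'],s['eef_pos'],s['force'])"
```

```text
the job is handed in; nothing more can be done
the job is handed in; nothing more can be done
```

I pushed the lock bolt in with shut fingers until it hit its end stop, then pressed the green pad down to the lever's lower stop. I handed the job in while still holding it there, at 6.3 s on the robot's clock.

Last checks before handing in:
- **Bolt:** the side camera shows its red block moved about 32 mm. The push ended at about 22 N against the stop.
- **Flap:** the depth picture gives a tilt of about 0.52 rad. That is slightly more than the 0.49 rad stated for the lower stop, which is within measuring error.
- **Hold:** the wrist reads about 20 N upward, with a sideways part of about 8–9 N. The reading hardly changed over the last 0.1 s.
- **Bystanders:** the red tube rack and the tip box have not moved. The jar looks in place in the last top picture, but I did not measure it again. The bottle was partly hidden by the arm; the part in view matched its first position to within about 6 mm.

No check failed. `finish_job()` gave no verdict, and the state could not be read after handing in, so I have no reading from the final second.

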